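# Weigh out a lot of ring blanks on the over/under scale

### The job

Weigh out a lot of the plasma-cut ring blanks: one at a time, thread a blank over the post of the scale's tray, lower it until it sits down (do not let it drop) and let go, then carry on with the next until the scale's black needle rests inside the green band on the dial, neither short of it nor past it. The tray sits loose on the scale, so feel for the post, never push the pan down to its end stop, leave the spare blanks flat on the bench and do not disturb the other things.

Things in the scene. Friction and masses are not known exactly. Their poses are not given: they have to be found in the camera images.
- scale: over/under spring scale, fixed on the bench: green housing 150 x 150 mm, 118 mm tall, round dial on its +x face; origin at the centre of its underside, z up. A sprung platform above it carries a flat 144 mm aluminium tray with a brass post in its middle: 20 mm in diameter, 46 mm tall above the tray face, flat top with 1 mm chamfer. Blanks stack on the tray around the post, 12 mm each
- pan_axis (a point): point on the scale's vertical axis at the height of the tray's face (164 mm over the bench when empty); sinks with the pan. The tray is a loose lift-off fit: tray and post stand up to 7.5 mm off this point along the scale's x and also up to 7.5 mm along its y (not measured, new each time). Light touch leaves it in place; a sideways push of more than 5 N slides it, at most to 9 mm off each way
- pan (a joint): how far the pan has sunk, in m: 0 with the tray empty; damped spring of 373 N/m (about 5 mm for each blank, 2.7 mm for each newton), end stop at 0.032. A ring standing on the post's top instead of passing over it pushes the pan down as it is lowered; once the ring slips over the post the pan springs back up
- needle (a joint): angle of the black needle on the dial in rad: 0 at the empty mark, grows clockwise as seen from the dial's side, 0.10472 rad for each mm that the pan sinks. A red sector (from 3.1 rad) marks the end of travel
- band (a joint): angle of the middle of the green target band on the dial in rad, counted like the needle; set differently each time and left as it is. The band is 0.33 rad to each side, a little wider than one blank's step, and two or three blanks bring the needle into it
- needle_tip (a point): tip of the black needle, 40 mm from the dial's centre; its axes turn with the needle and line up with those of band_mid when the needle points at the middle of the band
- band_mid (a point): middle of the green band, 40 mm from the dial's centre; its axes turn with the band
- blank1_center (a point): plasma-cut flat steel ring blank: 56 mm outer diameter, 23 mm bore, 12 mm thick, about 190 g (blanks differ by up to an eighth in weight), lying flat on the bench; the point is at its centre, 6 mm above its underside; z is its axis
- blank2_center (a point): plasma-cut flat steel ring blank: 56 mm outer diameter, 23 mm bore, 12 mm thick, about 190 g (blanks differ by up to an eighth in weight), lying flat on the bench; the point is at its centre, 6 mm above its underside; z is its axis
- blank3_center (a point): plasma-cut flat steel ring blank: 56 mm outer diameter, 23 mm bore, 12 mm thick, about 190 g (blanks differ by up to an eighth in weight), lying flat on the bench; the point is at its centre, 6 mm above its underside; z is its axis
- blank4_center (a point): plasma-cut flat steel ring blank: 56 mm outer diameter, 23 mm bore, 12 mm thick, about 190 g (blanks differ by up to an eighth in weight), lying flat on the bench; the point is at its centre, 6 mm above its underside; z is its axis
- spray_can: blue spray can, 60 mm in diameter, 170 mm tall, standing on the bench; origin at the centre of its underside; a bystander
- weld_magnet_center (a point): red angle-shaped welding magnet, about 90 x 90 mm, 18 mm tall, lying on the bench; point near its middle, half-way up; a bystander
- hammer: hammer 280 mm long, lying on the bench along its x axis, origin under its middle; a bystander
Not all that is in view belongs to the job. What is shaped like the part that bears blank4_center but blue or turquoise is not meant.

How it is judged:
On the way, in this order (a step that is already met when the one before it is completed fails the run):
1. one blank alone is seated around the tray's post and let go (contact force between the fingers and anything else below 0.3 N and (((horizontal distance between blank1_center and pan_axis below 0.017 m and z of blank1_center in the frame of pan_axis between 0 and 0.04 m and angle between blank1_center's own z axis and vertical below 0.12 rad) and not (horizontal distance between blank2_center and pan_axis below 0.02 m and z of blank2_center in the frame of pan_axis between -0.02 and 0.075 m) and not (horizontal distance between blank3_center and pan_axis below 0.02 m and z of blank3_center in the frame of pan_axis between -0.02 and 0.075 m) and not (horizontal distance between blank4_center and pan_axis below 0.02 m and z of blank4_center in the frame of pan_axis between -0.02 and 0.075 m)) or ((horizontal distance between blank2_center and pan_axis below 0.017 m and z of blank2_center in the frame of pan_axis between 0 and 0.04 m and angle between blank2_center's own z axis and vertical below 0.12 rad) and not (horizontal distance between blank1_center and pan_axis below 0.02 m and z of blank1_center in the frame of pan_axis between -0.02 and 0.075 m) and not (horizontal distance between blank3_center and pan_axis below 0.02 m and z of blank3_center in the frame of pan_axis between -0.02 and 0.075 m) and not (horizontal distance between blank4_center and pan_axis below 0.02 m and z of blank4_center in the frame of pan_axis between -0.02 and 0.075 m)) or ((horizontal distance between blank3_center and pan_axis below 0.017 m and z of blank3_center in the frame of pan_axis between 0 and 0.04 m and angle between blank3_center's own z axis and vertical below 0.12 rad) and not (horizontal distance between blank1_center and pan_axis below 0.02 m and z of blank1_center in the frame of pan_axis between -0.02 and 0.075 m) and not (horizontal distance between blank2_center and pan_axis below 0.02 m and z of blank2_center in the frame of pan_axis between -0.02 and 0.075 m) and not (horizontal distance between blank4_center and pan_axis below 0.02 m and z of blank4_center in the frame of pan_axis between -0.02 and 0.075 m)) or ((horizontal distance between blank4_center and pan_axis below 0.017 m and z of blank4_center in the frame of pan_axis between 0 and 0.04 m and angle between blank4_center's own z axis and vertical below 0.12 rad) and not (horizontal distance between blank1_center and pan_axis below 0.02 m and z of blank1_center in the frame of pan_axis between -0.02 and 0.075 m) and not (horizontal distance between blank2_center and pan_axis below 0.02 m and z of blank2_center in the frame of pan_axis between -0.02 and 0.075 m) and not (horizontal distance between blank3_center and pan_axis below 0.02 m and z of blank3_center in the frame of pan_axis between -0.02 and 0.075 m)))), for 0.2 s.
2. a second blank is seated around the post and let go (contact force between the fingers and anything else below 0.3 N and (((horizontal distance between blank1_center and pan_axis below 0.017 m and z of blank1_center in the frame of pan_axis between 0 and 0.04 m and angle between blank1_center's own z axis and vertical below 0.12 rad) and (horizontal distance between blank2_center and pan_axis below 0.017 m and z of blank2_center in the frame of pan_axis between 0 and 0.04 m and angle between blank2_center's own z axis and vertical below 0.12 rad)) or ((horizontal distance between blank1_center and pan_axis below 0.017 m and z of blank1_center in the frame of pan_axis between 0 and 0.04 m and angle between blank1_center's own z axis and vertical below 0.12 rad) and (horizontal distance between blank3_center and pan_axis below 0.017 m and z of blank3_center in the frame of pan_axis between 0 and 0.04 m and angle between blank3_center's own z axis and vertical below 0.12 rad)) or ((horizontal distance between blank1_center and pan_axis below 0.017 m and z of blank1_center in the frame of pan_axis between 0 and 0.04 m and angle between blank1_center's own z axis and vertical below 0.12 rad) and (horizontal distance between blank4_center and pan_axis below 0.017 m and z of blank4_center in the frame of pan_axis between 0 and 0.04 m and angle between blank4_center's own z axis and vertical below 0.12 rad)) or ((horizontal distance between blank2_center and pan_axis below 0.017 m and z of blank2_center in the frame of pan_axis between 0 and 0.04 m and angle between blank2_center's own z axis and vertical below 0.12 rad) and (horizontal distance between blank3_center and pan_axis below 0.017 m and z of blank3_center in the frame of pan_axis between 0 and 0.04 m and angle between blank3_center's own z axis and vertical below 0.12 rad)) or ((horizontal distance between blank2_center and pan_axis below 0.017 m and z of blank2_center in the frame of pan_axis between 0 and 0.04 m and angle between blank2_center's own z axis and vertical below 0.12 rad) and (horizontal distance between blank4_center and pan_axis below 0.017 m and z of blank4_center in the frame of pan_axis between 0 and 0.04 m and angle between blank4_center's own z axis and vertical below 0.12 rad)) or ((horizontal distance between blank3_center and pan_axis below 0.017 m and z of blank3_center in the frame of pan_axis between 0 and 0.04 m and angle between blank3_center's own z axis and vertical below 0.12 rad) and (horizontal distance between blank4_center and pan_axis below 0.017 m and z of blank4_center in the frame of pan_axis between 0 and 0.04 m and angle between blank4_center's own z axis and vertical below 0.12 rad)))), for 0.2 s.
At the end, for the whole second after the job is handed in: The needle rests within 0.35 rad of the middle of the green band (inside the band) with the pan still; every blank is either flat around the tray's post (centre less than 40 mm above the tray face) or flat on the bench (angle between the y axis of needle_tip and the y axis of band_mid, either way round below 0.35 rad and velocity of joint pan between -0.01 and 0.01 m/s and ((horizontal distance between blank1_center and pan_axis below 0.017 m and z of blank1_center in the frame of pan_axis between 0 and 0.04 m and angle between blank1_center's own z axis and vertical below 0.12 rad) or (height (world z) of blank1_center below 0.012 m and angle between blank1_center's own z axis and vertical below 0.12 rad)) and ((horizontal distance between blank2_center and pan_axis below 0.017 m and z of blank2_center in the frame of pan_axis between 0 and 0.04 m and angle between blank2_center's own z axis and vertical below 0.12 rad) or (height (world z) of blank2_center below 0.012 m and angle between blank2_center's own z axis and vertical below 0.12 rad)) and ((horizontal distance between blank3_center and pan_axis below 0.017 m and z of blank3_center in the frame of pan_axis between 0 and 0.04 m and angle between blank3_center's own z axis and vertical below 0.12 rad) or (height (world z) of blank3_center below 0.012 m and angle between blank3_center's own z axis and vertical below 0.12 rad)) and ((horizontal distance between blank4_center and pan_axis below 0.017 m and z of blank4_center in the frame of pan_axis between 0 and 0.04 m and angle between blank4_center's own z axis and vertical below 0.12 rad) or (height (world z) of blank4_center below 0.012 m and angle between blank4_center's own z axis and vertical below 0.12 rad))); the robot touches nothing.
It fails at once if the pan is pushed or dropped down to its end stop (sunk 30 mm or more) (value of joint pan above 0.03 m).
It fails at once if a blank drops down the post (faster than 0.5 m/s below the post's top) ((horizontal distance between blank1_center and pan_axis below 0.017 m and z of blank1_center in the frame of pan_axis below 0.045 m and linear speed of blank1 above 0.5 m/s) or (horizontal distance between blank2_center and pan_axis below 0.017 m and z of blank2_center in the frame of pan_axis below 0.045 m and linear speed of blank2 above 0.5 m/s) or (horizontal distance between blank3_center and pan_axis below 0.017 m and z of blank3_center in the frame of pan_axis below 0.045 m and linear speed of blank3 above 0.5 m/s) or (horizontal distance between blank4_center and pan_axis below 0.017 m and z of blank4_center in the frame of pan_axis below 0.045 m and linear speed of blank4 above 0.5 m/s)).
It fails at once if the spray can is disturbed (moved 15 mm) (distance of spray_can from where it was at the start of the episode above 0.015 m).
It fails at once if the welding magnet is disturbed (moved 15 mm) (distance of weld_magnet_center from where it was at the start of the episode above 0.015 m).
It fails at once if the hammer is disturbed (moved 15 mm) (distance of hammer from where it was at the start of the episode above 0.015 m).
It also fails if it takes over 72 s, if anything falls off the work surface, if the arm or the gripper's body presses on something with over 40 N, if the wrist force passes 120 N, or if a joint passes its speed limit or range.

### The arm

A 6-joint arm with a two-finger parallel gripper is mounted at the origin on the work surface. World frame = base frame: x ahead of the robot, y to its left, z up, the work surface at z = 0. Lengths are in m, angles in rad, forces in N, time in s.
With the tool pointing down it reaches from about 0.3 to 0.775 m from the base axis. Payload 14.6 kg.
Tool frame: the origin (TCP) lies at the very end of the fingers, on their centre line; the grasp point (between the pads) lies 19 mm behind it; z points along the fingers, y is the line along which they close (so a half turn about z gives the same grasp; the last joint's range is limited). The gripper opens to 94 mm and grips with 3 to 60 N. Pads are 16 mm wide; open, the fingers measure 119 mm over their backs; the gripper's body (75 mm by 177 mm) begins 78 mm behind the grasp point.
Start: joints at [1.251, 0.3, 1.521, -0, 1.321, -0.067], TCP at [0.138, 0.533, 0.205] pointing down, gripper open.
Joint ranges: [-3.03, 3.03], [-0.79, 2.21], [0.23, 2.52], [-1.04, 4.18], [0, 3.07], [-2.55, 2.55]. Speed limits (rad/s): [2.22, 2.22, 2.57, 3.14, 3.14, 3.14].

### API

Orientations are given as [roll, pitch, yaw] about the fixed x, y, z axes, in that order (R = Rz(yaw) Ry(pitch) Rx(roll)).
In Python, from station import ctrl gives the robot as it stands.
- The arm moves only by the shell command python3 -m pendant 'ROWS' [OPENING] [FORCE]. ROWS is JSON, a list of rows, each a list of 2 entries, a list of its own where there are three numbers: the shift along the world's x, y, z in cm, then the turn about the world's z in rad. A call has 1 to 20 rows; each row shifts and turns the commanded pose from where the row before left it; what a row does not reach is not made up. A row lasts 1/12 s, in which the tool goes at most 41.7 mm and 7.16 degrees, less where a joint would pass 70% of its speed; a pose out of reach is approached as far as the arm can. A call is refused whole if a number of a shift passes 4.17 or a number of a turn 0.125, either way. A call with a gripper value outside its range is refused whole. OPENING is the opening, from 0 (shut) to 1 (fully open), set as the call begins (- or left out, the last holds). The fingers move at their own pace and stop on an object; FORCE is the grip in N (left out, the last holds). Time passes only in rows, so rows that do not move let the fingers close. It gives the time, the measured TCP pose, the force, the opening and the grip force at its end, in the units of the state.
- ctrl.get_obs(): the state, without advancing time (a new reading comes with each control period).
- ctrl.camera(name): name is "side" or "top"; returns a dict with "color" (400x640x3 uint8, red, green, blue), "intrinsics" (3x3 intrinsics, pixels), "camera_from_world" (4x4, takes a point from world to camera coordinates). Camera axes: x right, y down, z forward; pixel columns grow to the right and rows downward; lengths in m; the calibration is good to about 2 mm. A picture is of the moment at which its call begins. There is no depth.
- ctrl.hand_in(): hands the job in; it is judged then, once.
The state is a dict: "time_s": time; "qpos": joint angles; "joint_vel": joint speeds; "tau": joint torques, N m; "ee_pos": TCP position; "eef_rot": TCP orientation; "force": force on the tool from outside, world axes, zero at the start; "moment": the same for the moment, N m; "grip_width": finger opening in m; "grip_force": force on a finger pad.
Only numpy, scipy, OpenCV 4.12 (cv2) and the standard library are available. Lean on these libraries where they do the work, as an engineer would, in place of code of your own. Each camera call takes 0.05 s, during which the arm holds its last target. There are 200 camera calls.

## Working session

There is one attempt and no reset: what is moved stays moved. The work goes in short steps, Python scripts to look and compute and a shell command to move; the robot and the scene stay as the last step left them, time stands still between calls to the robot, and variables do not carry over. Pictures are saved under pics/ and viewed, at most 10 in all, crops included, and the job is handed in when it is done.

```bash
ls; mkdir -p pics
python3 - <<'E'
from station import ctrl
import cv2
o=ctrl.get_obs(); print({k:o[k] for k in('time_s','ee_pos','eef_rot','force','grip_width')})
for n in('side','top'):
    c=ctrl.camera(n); cv2.imwrite(f'pics/{n}0.png',c['color'][:,:,::-1]); print(n,c['intrinsics'],c['camera_from_world'])
E
```

```text
pics
{'time_s': 0.0, 'ee_pos': array([0.13749116, 0.5322782 , 0.20489833]), 'eef_rot': array([-3.14046838e+00, -5.60118198e-05,  2.88883020e+00]), 'force': array([ 0.52023093, -0.21852515,  0.21666564]), 'grip_width': 0.09370781719548893}
side [[429.5001233    0.         312.05500271]
 [  0.         429.5001233  194.91600794]
 [  0.           0.           1.        ]] [[ 0.74069805 -0.67166664  0.01517608 -0.41535579]
 [-0.39687772 -0.45567023 -0.79677646  0.33139906]
 [ 0.54208345  0.58414772 -0.60408357  0.83119406]
 [ 0.          0.          0.          1.        ]]
top [[378.89510936   0.         319.26717375]
 [  0.         378.89510936 195.00051712]
 [  0.           0.           1.        ]] [[-0.02032513 -0.99962949  0.01810439  0.02260403]
 [-0.99462976  0.01837881 -0.10185215  0.55778937]
 [ 0.10148168 -0.02007732 -0.99463479  1.06692309]
 [ 0.          0.          0.          1.        ]]
```

View pics/top0.png

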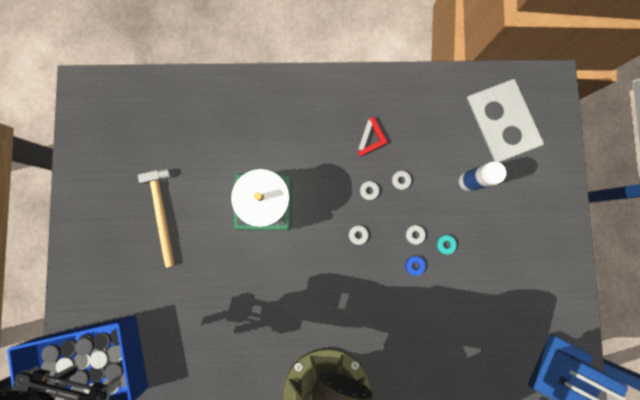

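View pics/side0.png

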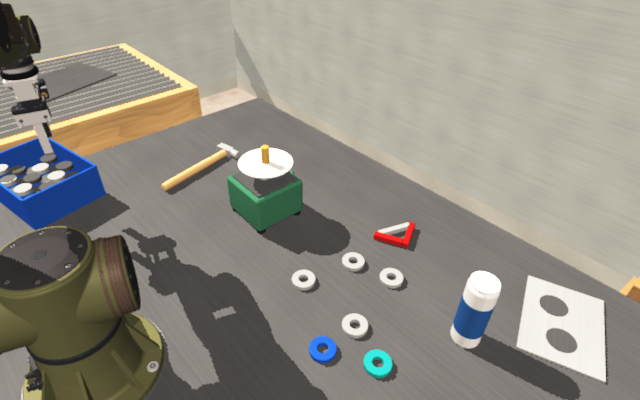

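Run:
```python
import cv2,numpy as np
a=cv2.imread('pics/side0.png')[130:235,215:320]; b=cv2.imread('pics/top0.png')[150:250,210:310]
f=lambda i:cv2.resize(i,(400,400),interpolation=cv2.INTER_CUBIC)
c=cv2.imread('pics/top0.png')[160:285,340:465]
d=cv2.imread('pics/side0.png')[240:385,280:425]
cv2.imwrite('pics/crop1.png',np.hstack([f(a),f(b)]))
```

```text
(no output)
```

View pics/crop1.png

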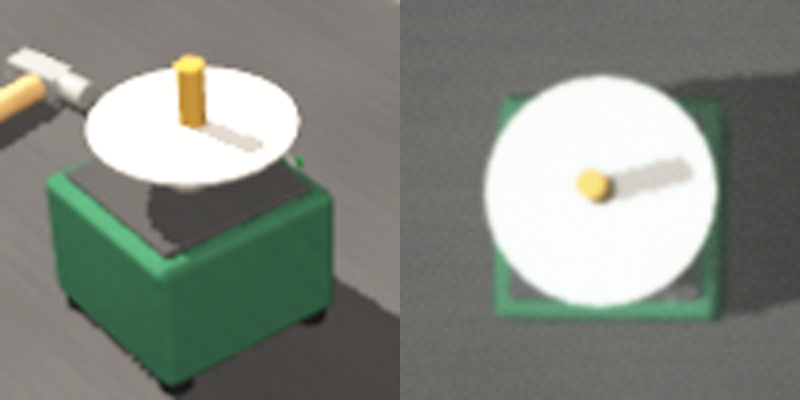

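```bash
cat > h.py <<'E'
import numpy as np,cv2
from station import ctrl
def proj(c,p):
    p=np.atleast_2d(p); q=p@c['camera_from_world'][:3,:3].T+c['camera_from_world'][:3,3]; q=q@c['intrinsics'].T
    return q[:,:2]/q[:,2:]
def back(c,uv,z):
    R=c['camera_from_world'][:3,:3];t=c['camera_from_world'][:3,3]; C=-R.T@t
    d=R.T@np.linalg.solve(c['intrinsics'],[uv[0],uv[1],1]); return C+d*(z-C[2])/d[2]
E
python3 - <<'E'
from h import *
s=ctrl.camera('side');t=ctrl.camera('top')
for c in(s,t):
    R=c['camera_from_world'];print('cam',(-R[:3,:3].T@R[:3,3]).round(3))
# top: post top, housing corners
U=lambda x,y:(210+x/4-.5,150+y/4-.5)
print('posttop',back(t,U(596,186),.21).round(4),'side',back(s,(215+190/3.81-.5,130+64/3.81-.5),.21).round(4))
for n,z in(('bl',(496,318)),('br',(716,318)),('tr',(722,100)),('tl',(503,100))): print(n,back(t,U(*z),.116).round(4))
SU=lambda x,y:(215+x/3.81-.5,130+y/3.81-.5)
for n,z in(('left',(50,180)),('near',(170,272)),('right',(330,197)),('thing',(298,160))): print(n,back(s,SU(*z),.116).round(4))
f=lambda i:cv2.resize(i,(400,400),interpolation=cv2.INTER_NEAREST)
a=s['color'][155:195,275:315,::-1];b=t['color'][160:190,232:292,::-1]
cv2.imwrite('pics/crop2.png',np.hstack([f(a),cv2.resize(b,(400,400),interpolation=cv2.INTER_NEAREST)]))
# blanks via threshold
for n,c in(('top',t),('side',s)):
    h=cv2.cvtColor(c['color'],cv2.COLOR_RGB2HSV)
    m=((h[:,:,1]<60)&(h[:,:,2]>110)).astype(np.uint8)
    k,l,st,ce=cv2.connectedComponentsWithStats(m)
    for i in range(1,k):
        x,y,w,hh,ar=st[i]
        if 100<ar<600 and (y>160) and w<40 and hh<40: print(n,st[i],back(c,(x+(w-1)/2,y+(hh-1)/2),.009).round(4), ce[i].round(1), back(c,ce[i],.010).round(4))
E
```

```text
cam [-0.011 -0.614  0.772]
cam [0.447 0.034 1.118]
posttop [ 0.5354 -0.0791  0.21  ] side [0.5393 0.1614 0.21  ]
bl [ 0.4584 -0.0221  0.116 ]
br [ 0.4555 -0.1675  0.116 ]
tr [ 0.6009 -0.1773  0.116 ]
tl [ 0.6035 -0.0303  0.116 ]
left [0.4618 0.2286 0.116 ]
near [0.4623 0.0893 0.116 ]
right [0.5961 0.0846 0.116 ]
thing [0.6089 0.1341 0.116 ]
top [137 168  33  16 328] [0.6266 0.498  0.009 ] [152.3 175. ] [0.6279 0.4996 0.01  ]
top [391 169  21  22 321] [ 0.6018 -0.2319  0.009 ] [400.7 179.8] [ 0.6007 -0.2309  0.01  ]
top [456 172  15  20 131] [ 0.5925 -0.4168  0.009 ] [461.9 182.7] [ 0.5888 -0.4129  0.01  ]
top [359 180  21  21 320] [ 0.5722 -0.1358  0.009 ] [368.4 190.2] [ 0.5716 -0.1339  0.01  ]
top [347 224  22  22 326] [ 0.4423 -0.0977  0.009 ] [357.6 234.8] [ 0.4413 -0.098   0.01  ]
top [404 224  22  22 333] [ 0.4389 -0.2647  0.009 ] [414.7 234.6] [ 0.4385 -0.2651  0.01  ]
top [ 74 340  34  30 591] [0.1245 0.6589 0.009 ] [ 89.6 357.1] [0.118  0.6605 0.01  ]
top [108 345  13  17 172] [0.1269 0.5941 0.009 ] [114.2 353.7] [0.1253 0.5929 0.01  ]
top [ 42 347  31  29 487] [0.1095 0.7504 0.009 ] [ 54.4 361.4] [0.1089 0.7568 0.01  ]
top [569 385  32  15 138] [-0.0135 -0.7271  0.009 ] [583.3 392.7] [-0.0149 -0.7227  0.01  ]
side [ 23 162  26  19 288] [0.1056 0.7834 0.009 ] [ 35.7 171.1] [0.1057 0.7805 0.01  ]
side [ 39 170  26  20 291] [0.1283 0.7026 0.009 ] [ 51.6 178.4] [0.13   0.7068 0.01  ]
side [  0 174  17  13 146] [0.0296 0.7849 0.009 ] [  8.3 179.8] [0.0304 0.7837 0.01  ]
side [ 11 183  21  13 194] [0.0463 0.7095 0.009 ] [ 22.  188.7] [0.0488 0.7075 0.01  ]
side [213 306  23  13 156] [ 0.2498 -0.0601  0.009 ] [223.6 312. ] [ 0.2489 -0.0601  0.01  ]
side [147 361  12  11 105] [ 0.0782 -0.0765  0.009 ] [152.4 366. ] [ 0.078  -0.0772  0.01  ]
```

View pics/crop2.png

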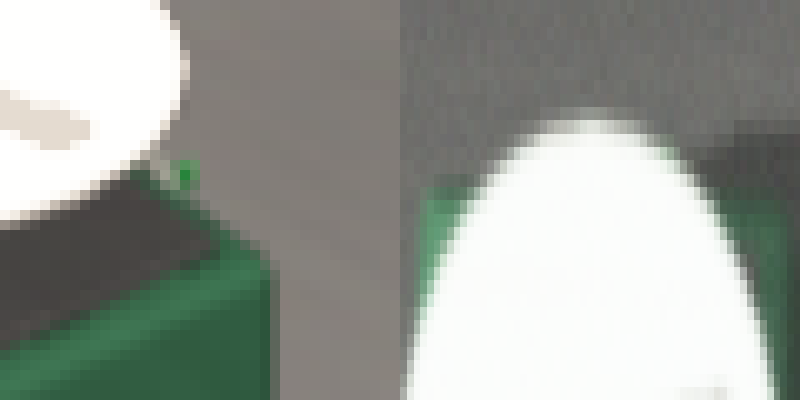

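Run:
```python
from h import *
s=ctrl.camera('side');t=ctrl.camera('top')
U=lambda x,y:(210+(x-400)/4-.5,150+y/4-.5); SU=lambda x,y:(215+x/3.81-.5,130+y/3.81-.5)
from scipy.optimize import least_squares
def tri(a,b): return least_squares(lambda p:np.r_[proj(t,p)[0]-a,proj(s,p)[0]-b],[.5,0,.1]).x
print('post',back(t,U(594,186),.21).round(4),back(s,SU(190,64),.21).round(4),tri(U(594,186),SU(190,64)).round(4))
for n,z in(('bl',(496,318)),('br',(716,318)),('tr',(722,100)),('tl',(503,100))): print(n,back(t,U(*z),.116).round(4))
print('greentop',back(t,(271.9,171),.118).round(4), 'greyL',back(t,(254,169.5),.118).round(4),'greyR',back(t,(268,169.5),.118).round(4))
B=[(.4413,-.098),(.5716,-.134),(.6007,-.231),(.4385,-.265)]
for x,y in B:
    for n,c in(('t',t),('s',s)):
        u=proj(c,[x,y,.012])[0].round().astype(int); r=22
        g=c['color'][u[1]-r:u[1]+r,u[0]-r:u[0]+r].astype(int); m=((g.min(2)>125)&(g.max(2)-g.min(2)<40)).astype(np.uint8)
        cs=max(cv2.findContours(m,0,1)[0],key=cv2.contourArea); e=cv2.fitEllipse(cs)
        print(n,back(c,np.array(e[0])+u-r,.0105).round(4),np.round(e[1],1))
```

```text
post [0.5399 0.1626 0.21  ] [0.5393 0.1614 0.21  ] [0.5401 0.1626 0.2091]
bl [0.4637 0.2403 0.116 ]
br [0.4608 0.0963 0.116 ]
tr [0.6056 0.0905 0.116 ]
tl [0.6081 0.2361 0.116 ]
greentop [0.6155 0.1385 0.118 ] greyL [0.6204 0.186  0.118 ] greyR [0.6198 0.1488 0.118 ]
t [ 0.4417 -0.098   0.0105] [18.8 19.5]
s [ 0.4358 -0.0889  0.0105] [43.8 47. ]
t [ 0.5716 -0.1349  0.0105] [18.7 18.9]
s [ 0.5717 -0.1357  0.0105] [35. 51.]
t [ 0.6006 -0.2314  0.0105] [18.4 18.9]
s [ 0.6014 -0.2354  0.0105] [30.1 53. ]
t [ 0.4389 -0.2654  0.0105] [19.  19.5]
s [ 0.4381 -0.2559  0.0105] [44.2 45.8]
```

```bash
python3 -m pendant '[[[1.6,-3.5,0.3],0],[[1.6,-3.5,0.3],0],[[1.6,-3.5,0.3],0],[[1.6,-3.5,0.3],0],[[1.6,-3.5,0.3],0],[[1.6,-3.5,0.3],0],[[1.6,-3.5,0.3],0],[[1.6,-3.5,0.3],0],[[1.6,-3.5,0.3],0],[[1.7,-3.5,0],0],[[1.7,-3.5,0],0],[[1.7,-3.5,0],0],[[1.8,-3.5,0],0],[[1.8,-3.5,0],0],[[1.8,-3.5,0],0],[[1.8,-3.5,0],0],[[1.8,-3.5,0],0],[[1.9,-3.5,0],0],[[0,0,0],0]]' 0.85 10; python3 -c "
from station import ctrl
o=ctrl.get_obs();print(o['qpos'].round(3),o['eef_rot'],o['force'])"
```

```text
time_s: 1.88
ee_pos: [0.4431, -0.1021, 0.2318]
eef_rot: [-3.141, -0.0, 2.885]
force: [-0.2, 0.9, -1.4]
grip_width: 0.08
grip_force: 0.0
[-3.070e-01  6.400e-02  1.737e+00 -1.000e-03  1.341e+00 -1.621e+00] [-3.14087961e+00 -4.61342736e-04  2.88499960e+00] [-0.19348939  0.91719567 -1.42178205]
```

```bash
python3 -m pendant '[[[-0.1,0.4,-3.5],0],[[0,0,-3.5],0],[[0,0,-3.5],0],[[0,0,-3.5],0],[[0,0,-3.5],0],[[0,0,-3.0],0],[[0,0,-1.7],0],[[0,0,-0.5],0],[[0,0,0],0],[[0,0,0],0]]' 0.85 5; python3 -m pendant '[[[0,0,0],0],[[0,0,0],0],[[0,0,0],0],[[0,0,0],0],[[0,0,0],0]]' 0 5
```

```text
time_s: 2.72
ee_pos: [0.4411, -0.0935, 0.0063]
eef_rot: [-3.142, 0.001, 2.889]
force: [0.6, 0.0, 0.4]
grip_width: 0.0799
grip_force: 0.0
time_s: 3.13
ee_pos: [0.441, -0.0937, 0.0061]
eef_rot: [-3.141, 0.001, 2.889]
force: [-0.3, -0.4, 5.2]
grip_width: 0.0563
grip_force: 5.0
```

```bash
python3 -m pendant '[[[0,0,0],0],[[0,0,0],0],[[0,0,0],-0.125],[[0,0,0],-0.125],[[0,0,0],-0.125],[[0,0,0],-0.125],[[0,0,0],-0.125],[[0,0,0],-0.125],[[0,0,0],-0.125],[[0,0,0],-0.125],[[0,0,0],-0.125],[[0,0,0],-0.125],[[0,0,0],-0.125],[[0,0,0],-0.125],[[0,0,0],-0.07],[[0,0,0],0]]' 0.8 5; python3 -m pendant '[[[0,0,0],0],[[0,0,0],0],[[0,0,0],0],[[0,0,0],0],[[0,0,0],0]]' 0 15;python3 -m pendant '[[[0,0,1],0],[[0,0,3],0],[[0,0,3],0],[[0,0,0],0],[[0,0,0],0],[[0,0,0],0]]'
```

```text
time_s: 4.47
ee_pos: [0.4404, -0.0934, 0.0053]
eef_rot: [-3.141, -0.0, 1.315]
force: [-0.0, -0.2, 0.2]
grip_width: 0.0749
grip_force: 0.0
time_s: 4.88
ee_pos: [0.4406, -0.0935, 0.0054]
eef_rot: [3.142, -0.0, 1.32]
force: [0.8, -0.1, -0.8]
grip_width: 0.0545
grip_force: 15.0
time_s: 5.38
ee_pos: [0.4402, -0.0934, 0.0752]
eef_rot: [-3.141, -0.0, 1.319]
force: [0.3, 0.2, -1.6]
grip_width: 0.0543
grip_force: 15.0
```

```bash
python3 -m pendant '[[[0.5,1.5,3.2],0],[[0.5,1.5,3.2],0],[[0.5,1.5,3.2],0],[[0.5,1.5,3.2],0],[[0.5,1.5,3.2],0],[[1,2.6,0],0],[[1.1,2.6,0],0],[[1.1,2.6,0],0],[[1.1,2.6,0],0],[[1.1,2.6,0],0],[[1.1,2.6,0],0],[[1,2.5,0],0],[[0,0,0],0],[[0,0,0],0],[[0,0,0],0],[[0,0,0],0]]'
python3 - <<'E'
from h import *
s=ctrl.camera('side')
o=ctrl.get_obs();print(o['ee_pos'],o['force'],o['qpos'].round(2))
cv2.imwrite('pics/s2.png',cv2.resize(s['color'][100:200,200:340,::-1],None,fx=5.7,fy=5.7,interpolation=cv2.INTER_CUBIC))
p=o['ee_pos'];print(proj(s,[p-[0,0,.0054]]), proj(s,[[.54,.1626,.21]]))
E
```

```text
time_s: 6.72
ee_pos: [0.5403, 0.1617, 0.2349]
eef_rot: [-3.141, 0.001, 1.318]
force: [0.5, -0.5, -1.8]
grip_width: 0.0543
grip_force: 15.0
[0.54035118 0.1616744  0.23517275] [ 0.48756759  0.55181706 -1.93469507] [ 0.23  0.31  1.44 -0.    1.39  0.48]
[[264.23299363 139.30589583]] [[264.30655942 146.01713186]]
```

View pics/s2.png

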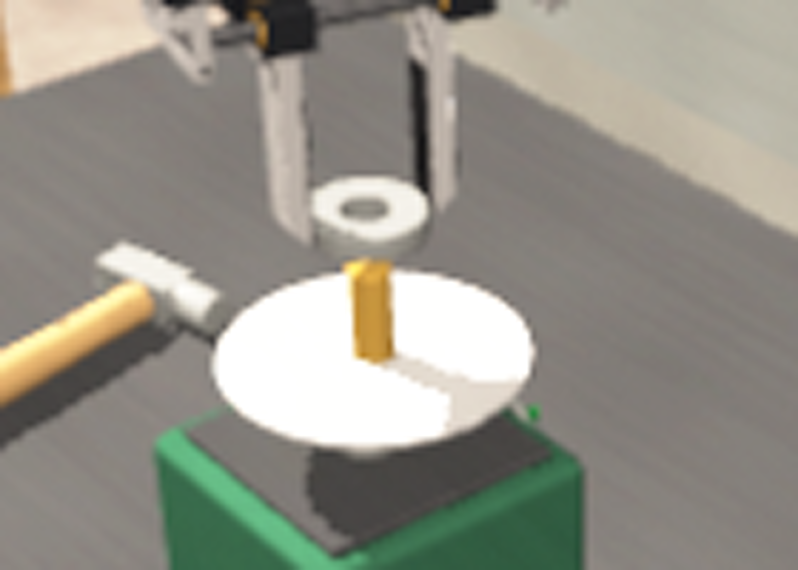

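```bash
python3 -m pendant '[[[0,0,-0.8],0],[[0,0,-0.8],0],[[0,0,-0.3],0],[[0,0,-0.3],0],[[0,0,-0.2],0],[[0,0,-0.2],0],[[0,0,0],0],[[0,0,0],0],[[0,0,0],0]]'
python3 - <<'E'
from h import *
s=ctrl.camera('side')
for i in range(1): o=ctrl.get_obs();print(o['ee_pos'],o['force'],o['moment'])
cv2.imwrite('pics/s3.png',cv2.resize(s['color'][100:200,200:340,::-1],None,fx=5.7,fy=5.7,interpolation=cv2.INTER_CUBIC))
E
```

```text
time_s: 7.52
ee_pos: [0.5407, 0.1627, 0.2097]
eef_rot: [3.141, -0.001, 1.319]
force: [0.9, 1.2, -1.4]
grip_width: 0.0543
grip_force: 15.0
[0.54070192 0.16268729 0.20965479] [ 1.74416792  1.22678078 -1.14545704] [ 0.21743891 -0.15474804  0.08258878]
```

```bash
python3 -m pendant '[[[0,0,-0.25],0],[[0,0,-0.25],0],[[0,0,0],0],[[0,0,0],0],[[0,0,0],0],[[0,0,0],0]]'
python3 - <<'E'
from station import ctrl
f=[]
for i in range(4): ctrl.camera('side'); f.append(ctrl.get_obs()['force'])
print(sum(f)/4,f)
E
```

```text
time_s: 8.07
ee_pos: [0.5406, 0.1626, 0.2046]
eef_rot: [3.141, -0.0, 1.319]
force: [2.2, 2.8, -1.4]
grip_width: 0.0541
grip_force: 15.0
[ 2.37707948  3.07940375 -1.200512  ] [array([ 2.2111522 ,  2.83317935, -1.6446936 ]), array([ 2.1353892 ,  3.5047422 , -0.72369528]), array([ 2.34672731,  2.67013027, -0.83615529]), array([ 2.81504922,  3.30956318, -1.59750383])]
```

```bash
cat > f.py <<'E'
from station import ctrl
import numpy as np
f=[]
for i in range(4): ctrl.camera('side'); f.append(ctrl.get_obs()['force'])
print('F',np.mean(f,0).round(2),ctrl.get_obs()['ee_pos'].round(4))
E
python3 -m pendant '[[[0.05,0.07,0],0],[[0,0,0],0],[[0,0,0],0]]'; python3 f.py
```

```text
time_s: 8.52
ee_pos: [0.5408, 0.1629, 0.2041]
eef_rot: [-3.141, 0.001, 1.319]
force: [0.1, -0.5, -2.1]
grip_width: 0.0542
grip_force: 15.0
F [ 0.1  -0.13 -2.06] [0.541  0.1631 0.2043]
```

```bash
python3 -m pendant '[[[0.04,0.05,-0.5],0],[[0,0,-0.5],0],[[0,0,-0.5],0],[[0,0,-0.5],0],[[0,0,-0.5],0],[[0,0,-0.4],0],[[0,0,-0.2],0],[[0,0,0],0],[[0,0,0],0]]'; python3 f.py
```

```text
time_s: 9.47
ee_pos: [0.5415, 0.1637, 0.1735]
eef_rot: [3.142, 0.0, 1.319]
force: [0.1, -0.3, -1.1]
grip_width: 0.0543
grip_force: 15.0
F [-0.29  0.1  -1.81] [0.5416 0.1637 0.1737]
```

```bash
python3 -m pendant '[[[0,0,-0.3],0],[[0,0,-0.2],0],[[0,0,-0.2],0],[[0,0,-0.1],0],[[0,0,-0.1],0],[[0,0,0],0],[[0,0,0],0],[[0,0,0],0]]'; python3 f.py
```

```text
time_s: 10.33
ee_pos: [0.5415, 0.1637, 0.1645]
eef_rot: [3.142, -0.0, 1.319]
force: [-0.3, -0.0, -0.3]
grip_width: 0.0543
grip_force: 15.0
F [-0.23  0.18 -0.35] [0.5415 0.1637 0.1645]
```

```bash
python3 -m pendant '[[[0,0,-0.05],0],[[0,0,0],0],[[0,0,0],0],[[0,0,0],0],[[0,0,0],0]]' 0.8 10; python3 -m pendant '[[[0,0,2],0],[[0,0,3],0],[[0,0,3],0],[[0.1,-3,0],0],[[0.4,-3.4,0],0],[[0.4,-3.4,0],0],[[0.4,-3.4,0],0],[[0.4,-3.4,0],0],[[0.4,-3.4,-1],0],[[0.4,-3.4,-2],0],[[0.3,-3.4,-2],0],[[0.2,-3.0,-2],0],[[0,0,0],0],[[0,0,0],0]]'
python3 - <<'E'
from h import *
s=ctrl.camera('side');t=ctrl.camera('top')
a=s['color'][130:235,215:320,::-1];b=t['color'][150:250,210:310,::-1]
f=lambda i:cv2.resize(i,(400,400),interpolation=cv2.INTER_CUBIC)
cv2.imwrite('pics/p4.png',np.vstack([np.hstack([f(a),f(b)]),np.hstack([cv2.resize(s['color'][155:175,275:315,::-1],(400,200),interpolation=cv2.INTER_NEAREST),cv2.resize(t['color'][160:190,232:292,::-1],(400,200),interpolation=cv2.INTER_NEAREST)])]))
cv2.imwrite('pics/full4.png',t['color'][:,:,::-1])
E
```

```text
time_s: 10.95
ee_pos: [0.5415, 0.1637, 0.164]
eef_rot: [3.142, -0.0, 1.319]
force: [0.0, -0.1, -0.4]
grip_width: 0.0747
grip_force: 0.0
time_s: 12.12
ee_pos: [0.5709, -0.1354, 0.1728]
eef_rot: [-3.139, -0.0, 1.316]
force: [0.4, 0.2, -0.2]
grip_width: 0.0751
grip_force: 0.0
```

View pics/p4.png

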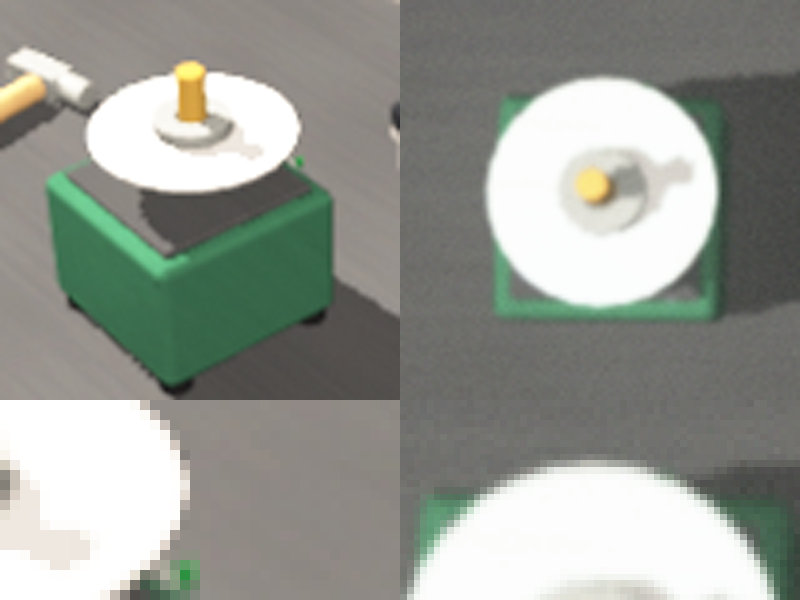

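```bash
python3 -m pendant '[[[0.05,0.05,-3.5],0],[[0,0,-3.5],0],[[0,0,-3.5],0],[[0,0,-3.5],0],[[0,0,-2],0],[[0,0,-0.75],0],[[0,0,0],0],[[0,0,0],0]]' 0.8 5; python3 -m pendant '[[[0,0,0],0],[[0,0,0],0],[[0,0,0],0],[[0,0,0],0],[[0,0,0],0]]' 0 5;python3 -m pendant '[[[0,0,0],0],[[0,0,0],0],[[0,0,0],0.125],[[0,0,0],0.125],[[0,0,0],0.125],[[0,0,0],0.125],[[0,0,0],0.125],[[0,0,0],0.125],[[0,0,0],0.125],[[0,0,0],0.125],[[0,0,0],0.125],[[0,0,0],0.125],[[0,0,0],0.125],[[0,0,0],0.125],[[0,0,0],0.07],[[0,0,0],0]]' 0.8 5; python3 -m pendant '[[[0,0,0],0],[[0,0,0],0],[[0,0,0],0],[[0,0,0],0],[[0,0,0],0]]' 0 15;python3 -m pendant '[[[0,0,1],0],[[0,0,3],0],[[0,0,3],0],[[0,0,0],0],[[0,0,0],0],[[0,0,0],0]]'
```

```text
time_s: 12.88
ee_pos: [0.573, -0.1334, 0.0081]
eef_rot: [3.139, 0.0, 1.32]
force: [0.6, 1.1, 0.5]
grip_width: 0.0753
grip_force: 0.0
time_s: 13.3
ee_pos: [0.5726, -0.1339, 0.0075]
eef_rot: [3.14, -0.0, 1.319]
force: [-0.3, 0.5, 7.4]
grip_width: 0.0562
grip_force: 5.0
time_s: 14.63
ee_pos: [0.5718, -0.1338, 0.0063]
eef_rot: [-3.142, -0.0, 2.892]
force: [0.1, -1.2, 0.7]
grip_width: 0.0751
grip_force: 0.0
time_s: 15.05
ee_pos: [0.5719, -0.1338, 0.0064]
eef_rot: [-3.142, -0.0, 2.888]
force: [-0.9, -0.9, -0.6]
grip_width: 0.0544
grip_force: 15.0
time_s: 15.55
ee_pos: [0.5716, -0.1337, 0.076]
eef_rot: [3.142, -0.001, 2.889]
force: [0.4, 0.5, -2.1]
grip_width: 0.0541
grip_force: 15.0
```

```bash
python3 -m pendant '[[[-0.2,1.5,3.2],0],[[-0.2,1.5,3.2],0],[[-0.2,1.5,3.2],0],[[-0.2,1.5,3.2],0],[[-0.2,1.5,3.2],0],[[-0.3,3.2,0],0],[[-0.3,3.2,0],0],[[-0.3,3.2,0],0],[[-0.3,3.2,0],0],[[-0.3,3.2,0],0],[[-0.3,3.2,0],0],[[-0.2,3.05,0],0],[[0,0,0],0],[[0,0,0],0],[[0,0,0],0]]'; python3 f.py
```

```text
time_s: 16.8
ee_pos: [0.5418, 0.1633, 0.2354]
eef_rot: [-3.141, -0.002, 2.889]
force: [0.1, 0.2, -2.8]
grip_width: 0.0542
grip_force: 15.0
F [ 0.03 -0.18 -1.76] [0.5421 0.1627 0.2363]
```

```bash
python3 -m pendant '[[[-0.05,0.1,-0.9],0],[[0,0,-0.8],0],[[0,0,-0.5],0],[[0,0,-0.3],0],[[0,0,-0.2],0],[[0,0,-0.2],0],[[0,0,-0.2],0],[[0,0,0],0],[[0,0,0],0],[[0,0,0],0]]'; python3 f.py
```

```text
time_s: 17.83
ee_pos: [0.5415, 0.1647, 0.2056]
eef_rot: [3.141, 0.0, 2.889]
force: [-0.2, -0.0, -2.3]
grip_width: 0.0544
grip_force: 15.0
F [ 0.43  0.21 -1.07] [0.5415 0.1647 0.2056]
```

```bash
python3 -m pendant '[[[0,0,-0.25],0],[[0,0,-0.25],0],[[0,0,0],0],[[0,0,0],0],[[0,0,0],0]]'; python3 f.py
```

```text
time_s: 18.45
ee_pos: [0.5415, 0.1647, 0.2005]
eef_rot: [-3.142, -0.0, 2.889]
force: [1.0, -0.8, -1.6]
grip_width: 0.0545
grip_force: 15.0
F [-0.01 -0.05 -1.56] [0.5415 0.1647 0.2005]
```

```bash
python3 -m pendant '[[[0,0,-0.4],0],[[0,0,-0.4],0],[[0,0,-0.4],0],[[0,0,-0.4],0],[[0,0,-0.3],0],[[0,0,-0.3],0],[[0,0,-0.2],0],[[0,0,-0.2],0],[[0,0,-0.1],0],[[0,0,-0.1],0],[[0,0,0],0],[[0,0,0],0]]'; python3 f.py
```

```text
time_s: 19.65
ee_pos: [0.5415, 0.1647, 0.1726]
eef_rot: [3.142, 0.0, 2.889]
force: [-1.1, -0.0, 0.3]
grip_width: 0.0548
grip_force: 15.0
F [-0.71 -0.37  0.06] [0.5415 0.1647 0.1726]
```

```bash
python3 -m pendant '[[[0,0,0],0],[[0,0,0],0],[[0,0,0],0],[[0,0,0],0],[[0,0,0],0]]' 0.8 10; python3 -m pendant '[[[0,0,2],0],[[0,0,3],0],[[0,0,3],0],[[0.1,-3,0],0],[[0.5,-3.5,0],0],[[0.5,-3.5,0],0],[[0.5,-3.5,0],0],[[0.5,-3.5,0],0],[[0.6,-3.5,0],0],[[0.6,-3.5,0],0],[[0.6,-3.5,0],0],[[0.6,-3.5,-1],0],[[0.6,-3.5,-2],0],[[0.6,-3.5,-3],0],[[0.5,-1.6,-2],0],[[0,0,0],0],[[0,0,0],0]]'
python3 - <<'E'
from h import *
s=ctrl.camera('side');t=ctrl.camera('top')
a=s['color'][130:235,215:320,::-1];b=t['color'][150:250,210:310,::-1]
f=lambda i:cv2.resize(i,(400,400),interpolation=cv2.INTER_CUBIC)
cv2.imwrite('pics/p5.png',np.vstack([np.hstack([f(a),f(b)]),np.hstack([cv2.resize(s['color'][165:185,280:320,::-1],(400,200),interpolation=cv2.INTER_NEAREST),cv2.resize(t['color'][160:180,242:282,::-1],(400,200),interpolation=cv2.INTER_NEAREST)])]))
np.savez('im5.npz',s=s['color'],t=t['color'])
E
```

```text
time_s: 20.27
ee_pos: [0.5415, 0.1647, 0.1725]
eef_rot: [3.142, 0.0, 2.889]
force: [0.0, -0.2, 0.1]
grip_width: 0.0751
grip_force: 0.0
time_s: 21.68
ee_pos: [0.6024, -0.2279, 0.1745]
eef_rot: [3.141, -0.002, 2.888]
force: [-0.5, 1.1, 0.6]
grip_width: 0.0756
grip_force: 0.0
```

View pics/p5.png

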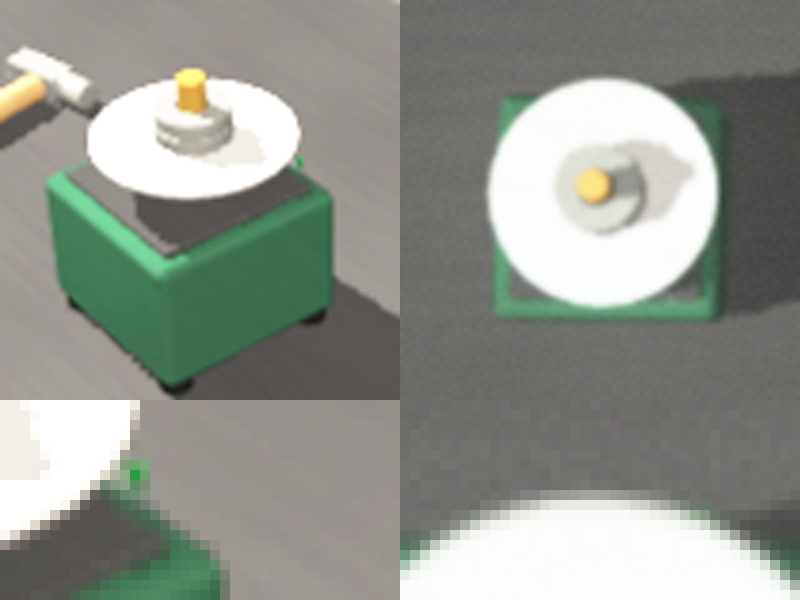

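Run:
```python
import numpy as np,cv2
d=np.load('im5.npz')
for n,im in(('s0',cv2.imread('pics/side0.png')[:,:,::-1]),('s5',d['s'])):
    print(n,'cols 287-297')
    for r in range(168,177): print(r,' '.join('%3d,%3d,%3d'%tuple(im[r,c]) for c in range(287,298)))
for n,im in(('t0',cv2.imread('pics/top0.png')[:,:,::-1]),('t5',d['t'])):
    print(n,'cols 265-279')
    for r in range(167,177): print(r,' '.join('%3d,%3d,%3d'%tuple(im[r,c]) for c in range(265,279)))
```

```text
s0 cols 287-297
168 255,255,254 255,255,254 255,254,254 245,241,235 163,155,148 133,127,123 132,126,122 133,127,122 132,126,122 132,126,121 131,126,121
169 255,255,254 255,254,254 247,244,237 183,175,165 132,127,122 132,127,122 133,128,122 134,128,122 132,126,122 132,126,121 132,126,121
170 255,254,253 244,238,231 183,176,165 155,151,142 141,136,130 133,128,122 128,131,119 126,131,119 133,127,122 133,126,122 133,126,122
171 235,229,219 140,141,128 119,120,109 156,151,141 155,155,142 111,134,108  85,144, 91 106,144,105 133,127,122 133,126,122 131,125,122
172 116,116,107  67, 86, 71  65, 86, 69 121,125,113 158,158,145 123,147,117  38,132, 58  92,137, 93 133,128,122 133,127,122 132,126,122
173  73, 71, 68  68, 72, 65  60, 80, 65  72, 98, 78 118,129,113 122,140,117  73,122, 79 100,121, 98 132,127,123 133,129,123 133,128,122
174  72, 68, 66  73, 69, 67  72, 76, 69  62, 80, 66  67, 94, 75  83,113, 90  94,117, 97 118,123,112 133,129,124 133,129,124 133,129,122
175  71, 68, 67  71, 68, 66  73, 69, 67  70, 68, 65  66, 78, 67  61, 89, 70  72, 97, 78  95,107, 94 119,120,114 134,130,125 133,129,
[... 4151 characters left out ...]
  78, 79, 75
173 252,253,252 252,253,251 252,253,251 252,253,252 252,253,251 250,252,250 249,251,249 246,249,245 233,237,232 205,211,203 162,166,156 116,119,113  89, 92, 88  79, 82, 78
174 252,253,252 252,253,252 252,253,252 252,253,252 252,253,251 252,253,252 252,253,252 251,253,251 249,251,249 244,247,244 229,233,227 186,190,182 132,141,131  91,100, 92
175 252,253,251 252,253,251 252,253,252 252,253,252 252,253,251 252,253,252 252,253,252 252,253,251 252,253,251 251,252,251 248,250,247 238,241,236 210,217,209 148,159,150
176 252,253,252 252,253,252 252,253,252 252,253,252 252,253,251 252,253,252 252,253,251 252,253,251 252,253,252 251,253,251 251,252,251 250,252,249 244,247,244 221,229,220
```

Run:
```python
from h import *
from scipy.optimize import least_squares
s=ctrl.camera('side');t=ctrl.camera('top')
tri=lambda a,b: least_squares(lambda p:np.r_[proj(t,p)[0]-a,proj(s,p)[0]-b],[.5,0,.1])
for a in((271,170.8),(272,170.8),(273,171)):
    r=tri(a,(293.2,171.8)); print('green',a,r.x.round(4),r.cost)
for uv in((293.2,171.8),(290.5,171),(291.5,172.5),(294,170.5)):
    C=back(s,uv,.2);D=back(s,uv,.1);d=(D-C)/(D-C)[0]
    print(uv,[(C+d*(x-C[0])).round(4).tolist() for x in(.606,.610,.615,.62)])
# housing top edges
for n,p in(('s',s),('t',t)): print(n,proj(p,[[.6095,.091,.116],[.6095,.14,.116],[.6095,.24,.116],[.6095,.14,.118]]).round(1).tolist())
```

```text
green (271, 170.8) [0.6178 0.1422 0.1069] 0.013407910976416111
green (272, 170.8) [0.6168 0.1398 0.1087] 0.16445383762415083
green (273, 171) [0.6154 0.1372 0.1107] 0.37870383669848623
(293.2, 171.8) [[0.606, 0.1286, 0.1191], [0.61, 0.1334, 0.1149], [0.615, 0.1394, 0.1096], [0.62, 0.1454, 0.1043]]
(290.5, 171) [[0.606, 0.14, 0.1159], [0.61, 0.1449, 0.1116], [0.615, 0.151, 0.1063], [0.62, 0.1571, 0.101]]
(291.5, 172.5) [[0.606, 0.1359, 0.1131], [0.61, 0.1407, 0.1088], [0.615, 0.1468, 0.1035], [0.62, 0.1529, 0.0981]]
(294, 170.5) [[0.606, 0.1251, 0.1251], [0.61, 0.1299, 0.1209], [0.615, 0.1359, 0.1156], [0.62, 0.1419, 0.1104]]
s [[303.3, 178.3], [291.5, 170.5], [269.0, 155.8], [291.5, 169.9]]
t [[289.8, 173.1], [271.4, 173.4], [233.8, 174.0], [271.3, 173.3]]
```

```bash
python3 -m pendant '[[[0,1.5,3.5],0.125],[[0,1.5,3.5],0.125],[[-0.1,3,0.6],0],[[-0.1,3.7,0],0],[[-0.1,3.7,0],0],[[-0.1,3.7,0],0],[[-0.1,3.7,0],0],[[-0.1,3.7,0],0],[[-0.2,3.7,0],0],[[-0.2,3.7,0],0],[[-0.2,3.7,0],0],[[-0.2,3.5,0],0],[[-0.1,0.1,0],0],[[0,0,0],0],[[0,0,0],0]]' 0 10; python3 f.py
```

```text
time_s: 23.13
ee_pos: [0.5876, 0.1646, 0.2524]
eef_rot: [3.142, 0.001, 3.14]
force: [0.4, 0.7, -1.0]
grip_width: 0.0003
grip_force: 0.0
F [ 0.34  0.04 -0.3 ] [0.588  0.1634 0.2519]
```

Now lower beside the stack (tray face ~0.154) and push gently in −x.

```bash
python3 -m pendant '[[[0,0,-3],0],[[0,0,-3],0],[[0,0,-1.5],0],[[0,0,-0.9],0],[[0,0,-0.4],0],[[0,0,0],0],[[0,0,0],0]]'; python3 f.py; python3 -m pendant '[[[-0.3,0,0],0],[[-0.3,0,0],0],[[-0.2,0,0],0],[[-0.2,0,0],0],[[-0.2,0,0],0],[[0,0,0],0]]';python3 -m pendant '[[[-0.2,0,0],0],[[-0.2,0,0],0],[[0,0,0],0]]'
```

```text
time_s: 23.92
ee_pos: [0.5884, 0.1642, 0.1647]
eef_rot: [3.141, 0.002, 3.138]
force: [-0.3, -0.1, -0.0]
grip_width: 0.0006
grip_force: 0.0
F [-0.02 -0.17 -0.09] [0.5882 0.1644 0.1645]
time_s: 24.62
ee_pos: [0.576, 0.1644, 0.1639]
eef_rot: [3.141, 0.001, 3.139]
force: [3.9, 0.3, 0.2]
grip_width: 0.0003
grip_force: 1.6
time_s: 24.87
ee_pos: [0.572, 0.1644, 0.1638]
eef_rot: [3.141, 0.001, 3.139]
force: [4.6, -0.2, -0.2]
grip_width: 0.0003
grip_force: 1.9
```

```bash
python3 -m pendant '[[[-0.2,0,0],0],[[-0.2,0,0],0],[[-0.2,0,0],0],[[0,0,0],0]]';python3 -m pendant '[[[-0.2,0,0],0],[[-0.2,0,0],0],[[0,0,0],0]]'; python3 -m pendant '[[[0.4,0,0],0],[[0,0,3],0],[[0,0,3],0],[[0,0,3],0],[[0,-3.5,0],0],[[0,-3.5,0],0],[[0,-3.5,0],0],[[0,-3.5,0],0],[[0,-3.5,0],0],[[0,-3.5,0],0],[[0,-3.5,0],0],[[0,-3.5,0],0],[[0,-3.5,0],0],[[0,-3.5,0],0],[[0,0,0],0],[[0,0,0],0]]' 0.8
python3 - <<'E'
from h import *
s=ctrl.camera('side');t=ctrl.camera('top')
np.savez('im6.npz',s=s['color'],t=t['color'])
cv2.imwrite('pics/p6.png',np.vstack([cv2.resize(s['color'][155:185,270:310,::-1],(400,300),interpolation=cv2.INTER_NEAREST),cv2.resize(t['color'][160:185,235:295,::-1],(720,300),interpolation=cv2.INTER_NEAREST)[:,160:560]]))
a=cv2.resize(s['color'][150:180,270:310,::-1],(800,600),interpolation=cv2.INTER_NEAREST)
b=cv2.resize(t['color'][164:184,234:294,::-1],(800,267),interpolation=cv2.INTER_NEAREST)
cv2.imwrite('pics/p6.png',np.vstack([cv2.resize(s['color'][158:178,278:308,::-1],(480,320),interpolation=cv2.INTER_NEAREST).repeat(1,0) if 0 else cv2.resize(a,(440,330)),cv2.resize(b,(440,200))]) if 0 else np.vstack([cv2.resize(a,(800,330),interpolation=cv2.INTER_AREA),b]))
E
```

```text
time_s: 25.2
ee_pos: [0.566, 0.1644, 0.1638]
eef_rot: [3.141, 0.001, 3.139]
force: [4.3, 1.6, -0.1]
grip_width: 0.0006
grip_force: 1.9
time_s: 25.45
ee_pos: [0.5624, 0.1644, 0.1639]
eef_rot: [3.141, 0.002, 3.139]
force: [7.2, 0.7, 0.3]
grip_width: 0.0004
grip_force: 3.3
time_s: 26.78
ee_pos: [0.5653, -0.187, 0.2528]
eef_rot: [3.141, -0.002, 3.136]
force: [0.7, 1.0, 0.2]
grip_width: 0.075
grip_force: 0.0
```

View pics/p6.png

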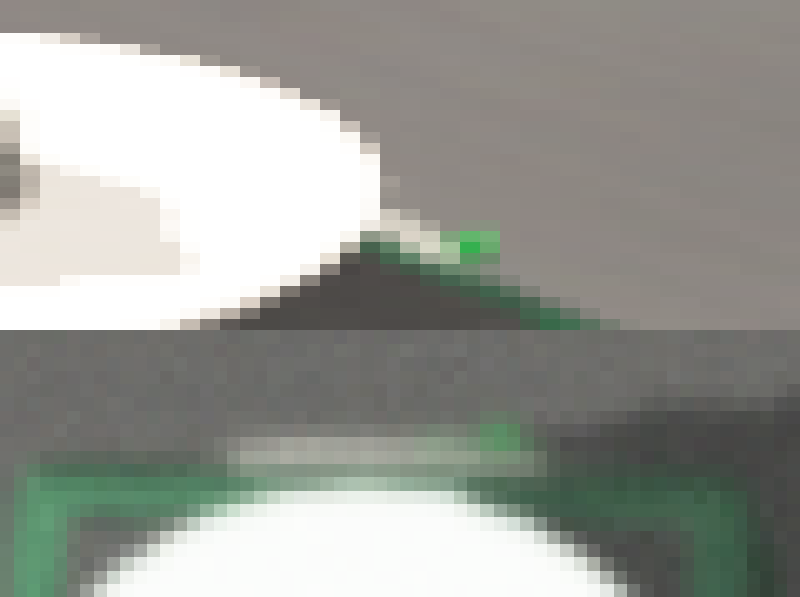

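Run:
```python
from h import *
t=ctrl.camera('top');s=ctrl.camera('side')
def brass(im,r):
    y0,y1,x0,x1=r; h=cv2.cvtColor(im[y0:y1,x0:x1],cv2.COLOR_RGB2HSV).astype(int)
    w=np.where((h[...,0]>10)&(h[...,0]<30)&(h[...,1]>60),h[...,1],0); yy,xx=np.mgrid[y0:y1,x0:x1]
    return np.array([(xx*w).sum()/w.sum(),(yy*w).sum()/w.sum()])
d5,d6=np.load('im5.npz'),np.load('im6.npz')
R=(180,215,240,280)
for n,im,z in(('t0',cv2.imread('pics/top0.png')[:,:,::-1],.21),('t5',d5['t'],.2),('t6',d6['t'],.2)):
    u=brass(np.ascontiguousarray(im),R); print(n,u.round(2),back(t,u,z).round(4))
im=d6['t']
for r in range(168,176): print(r,' '.join('%3d,%3d,%3d'%tuple(im[r,c]) for c in range(262,279)))
im=d6['s']
for r in range(168,176): print(r,' '.join('%3d,%3d,%3d'%tuple(im[r,c]) for c in range(288,297)))
print(ctrl.get_obs()['qpos'].round(2))
```

```text
t0 [258.31 195.96] [0.54   0.1618 0.21  ]
t5 [258.3  196.18] [0.5405 0.1633 0.2   ]
t6 [258.19 202.32] [0.5255 0.1636 0.2   ]
168 106,104,102 110,110,109 108,107,105 104,104,100 107,108,105 110,110,107 107,109,104 108,108,103 107,108,103 109,108,105 107,108,106 109,107,106 107,106,103 109,108,107 110,109,106 109,108,104 109,107,105
169 105,105,101 111,110,107 105,106,102 106,106,104 105,107,103 108,106,104 105,107,103 107,106,104 108,111,105 109,110,103 107,110,105 110,112,109 113,111,109 108,109,106 111,110,108 108,109,103 107,108,105
170 111,108,106 106,109,105 110,110,104 110,110,106 106,109,104 110,112,108 107,108,103 104,111,103 105,119,104 103,121,103 101,116,101 107,113,104 104,102,101 110,108,106 102,103, 99 106,105,103 100, 99, 97
171 121,123,117 121,120,114 123,124,117 117,124,114 116,129,115 120,129,117 118,125,114 109,124,108  96,135,101  91,140,102  91,130, 94  96,110, 96  96, 99, 92  92, 93, 91  92, 91, 89  92, 91, 92  87, 86, 87
172 155,156,149 153,154,144 149,153,144 144,155,139 141,158,138 137,153,134 129,145,128 119,142,120 105,145,109  94,144,102  95,138,101  91,11
[... 923 characters left out ...]
33,226 215,209,197 209,204,192 168,163,154 144,139,132 139,144,130 137,145,129 143,137,131 143,136,132
171 143,152,135 167,171,156 218,211,199 205,204,188 128,163,125  98,182,108 118,175,120 144,137,132 142,135,132
172  71, 99, 78  95,128,101 174,184,164 215,215,198 164,195,155  53,176, 79 105,169,109 144,138,132 143,137,132
173  75, 80, 72  70,100, 78  97,131,105 160,169,151 163,182,153  90,150, 97 109,137,108 143,139,134 143,139,133
174  80, 75, 73  79, 82, 76  69, 88, 72  80,108, 87 104,134,108 114,137,113 132,138,126 144,140,136 144,140,134
175  79, 75, 73  78, 74, 72  76, 74, 70  72, 85, 74  69, 99, 79  82,110, 88 106,119,105 130,131,124 144,141,136
[-0.38  0.37  1.31  0.    1.46 -1.95]
```

```bash
python3 -m pendant '[[[1.7,-2.2,-2],0],[[1.8,-2.2,-2],0],[[0,0,-3.5],0],[[0,0,-3.5],0],[[0,0,-3.5],0],[[0,0,-3.5],0],[[0,0,-3.5],0],[[0,0,-2],0],[[0,0,-1.1],0],[[0,0,0],0],[[0,0,0],0]]' 0.8 5; python3 -m pendant '[[[0,0,0],0],[[0,0,0],0],[[0,0,0],0],[[0,0,0],0],[[0,0,0],0]]' 0 5;python3 -m pendant '[[[0,0,0],0],[[0,0,0],0],[[0,0,0],-0.125],[[0,0,0],-0.125],[[0,0,0],-0.125],[[0,0,0],-0.125],[[0,0,0],-0.125],[[0,0,0],-0.125],[[0,0,0],-0.125],[[0,0,0],-0.125],[[0,0,0],-0.125],[[0,0,0],-0.125],[[0,0,0],-0.125],[[0,0,0],-0.125],[[0,0,0],-0.07],[[0,0,0],0]]' 0.8 5; python3 -m pendant '[[[0,0,0],0],[[0,0,0],0],[[0,0,0],0],[[0,0,0],0],[[0,0,0],0]]' 0 15;python3 -m pendant '[[[0,0,1],0],[[0,0,3],0],[[0,0,3],0],[[0,0,0],0],[[0,0,0],0],[[0,0,0],0]]'
```

```text
time_s: 27.9
ee_pos: [0.6014, -0.2293, 0.0085]
eef_rot: [-3.141, 0.001, 3.14]
force: [-0.8, 0.0, 0.7]
grip_width: 0.075
grip_force: 0.0
time_s: 28.32
ee_pos: [0.6014, -0.23, 0.0087]
eef_rot: [-3.141, 0.002, 3.139]
force: [-1.0, -0.4, 5.6]
grip_width: 0.0545
grip_force: 5.0
time_s: 29.65
ee_pos: [0.6007, -0.2296, 0.0073]
eef_rot: [-3.141, -0.0, 1.565]
force: [0.3, -0.6, -0.3]
grip_width: 0.0753
grip_force: 0.0
time_s: 30.07
ee_pos: [0.6008, -0.2296, 0.0075]
eef_rot: [-3.142, -0.0, 1.57]
force: [-1.2, -0.1, -0.5]
grip_width: 0.0559
grip_force: 15.0
time_s: 30.57
ee_pos: [0.6004, -0.2295, 0.077]
eef_rot: [-3.141, -0.0, 1.569]
force: [-0.4, 0.3, -2.9]
grip_width: 0.0556
grip_force: 15.0
```

```bash
python3 -m pendant '[[[-0.5,1.8,3.2],0],[[-0.5,1.8,3.2],0],[[-0.5,1.8,3.2],0],[[-0.5,1.8,3.2],0],[[-0.5,1.8,3.2],0],[[-0.5,3.4,0],0],[[-0.5,3.4,0],0],[[-0.6,3.4,0],0],[[-0.6,3.4,0],0],[[-0.6,3.4,0],0],[[-0.6,3.4,0],0],[[-0.5,3.4,0],0],[[-0.5,3.4,0],0],[[-0.5,3.2,0],0],[[0,0,0],0],[[0,0,0],0],[[0,0,0],0]]'; python3 f.py
```

```text
time_s: 31.98
ee_pos: [0.5266, 0.164, 0.2365]
eef_rot: [-3.14, 0.001, 1.569]
force: [0.4, -0.3, -2.0]
grip_width: 0.0554
grip_force: 15.0
F [ 0.01  0.04 -1.55] [0.527  0.1634 0.2373]
```

```bash
python3 -m pendant '[[[0,0.1,-0.9],0],[[0,0,-0.9],0],[[0,0,-0.7],0],[[0,0,-0.4],0],[[0,0,-0.2],0],[[0,0,-0.2],0],[[0,0,-0.2],0],[[0,0,0],0],[[0,0,0],0],[[0,0,0],0]]'; python3 f.py
```

```text
time_s: 33.02
ee_pos: [0.5269, 0.1654, 0.2028]
eef_rot: [3.141, -0.0, 1.569]
force: [0.1, 0.5, -1.6]
grip_width: 0.0558
grip_force: 15.0
F [ 0.33 -0.3  -1.72] [0.5269 0.1654 0.2027]
```

```bash
python3 -m pendant '[[[0,0,-0.3],0],[[0,0,-0.3],0],[[0,0,0],0],[[0,0,0],0]]'; python3 f.py
```

```text
time_s: 33.55
ee_pos: [0.5267, 0.1653, 0.1962]
eef_rot: [-3.141, 0.0, 1.569]
force: [-0.3, 0.1, -2.5]
grip_width: 0.0555
grip_force: 15.0
F [ 0.23 -0.04 -1.61] [0.5269 0.1653 0.1966]
```

```bash
python3 -m pendant '[[[0,0,-0.3],0],[[0,0,-0.3],0],[[0,0,-0.3],0],[[0,0,-0.2],0],[[0,0,-0.2],0],[[0,0,-0.1],0],[[0,0,-0.1],0],[[0,0,-0.1],0],[[0,0,0],0],[[0,0,0],0]]'; python3 f.py
```

```text
time_s: 34.58
ee_pos: [0.5269, 0.1653, 0.1806]
eef_rot: [3.142, -0.0, 1.569]
force: [-1.8, -0.7, 0.1]
grip_width: 0.0562
grip_force: 15.0
F [-1.25  0.16 -0.02] [0.5269 0.1653 0.1806]
```

```bash
python3 -m pendant '[[[0,0,0],0],[[0,0,0],0],[[0,0,0],0],[[0,0,0],0],[[0,0,0],0]]' 0.8 10; python3 -m pendant '[[[0,0,2],0],[[0,0,3],0],[[0,0,2.2],0],[[0.4,-3.5,0],0],[[0.4,-3.5,0],0],[[0.4,-3.5,0],0],[[0.4,-3.5,0],0],[[0.4,-3.5,0],0],[[0.4,-3.5,0],0],[[0.4,-3.5,0],0],[[0.4,-3.5,0],0],[[0.4,-3.5,0],0],[[0.4,-3.7,0],0],[[0,0,0],0],[[0,0,0],0]]'
python3 - <<'E'
from h import *
s=ctrl.camera('side');t=ctrl.camera('top')
np.savez('im7.npz',s=s['color'],t=t['color'])
d=np.load('im6.npz')
g=lambda a,r:cv2.resize(np.ascontiguousarray(a[r[0]:r[1],r[2]:r[3],::-1]),(400,300),interpolation=cv2.INTER_NEAREST)
rt=(164,179,250,280);rs=(162,182,278,304)
cv2.imwrite('pics/p7.png',np.vstack([np.hstack([g(d['t'],rt),g(t['color'],rt)]),np.hstack([g(d['s'],rs),g(s['color'],rs)])]))
print('top'); 
for r in range(169,175): print(r,' '.join('%3d,%3d,%3d'%tuple(t['color'][r,c]) for c in range(254,278)))
print('side')
for r in range(168,176): print(r,' '.join('%3d,%3d,%3d'%tuple(s['color'][r,c]) for c in range(288,297)))
E
```

```text
time_s: 35.2
ee_pos: [0.5269, 0.1653, 0.1806]
eef_rot: [3.142, -0.0, 1.569]
force: [-0.5, -0.4, -0.4]
grip_width: 0.075
grip_force: 0.0
time_s: 36.45
ee_pos: [0.5666, -0.1882, 0.252]
eef_rot: [-3.141, -0.0, 1.566]
force: [0.3, 0.6, -0.2]
grip_width: 0.0752
grip_force: 0.0
top
169 103,106,102 106,108,103 109,110,105 109,109,107 109,110,106 102,105, 99 108,109,105 107,107,102 108,108,103 111,112,105 107,107,103 107,105,103 108,106,103 107,109,104 103,105,103 108,108,105 109,110,107 104,106,102 107,108,105 106,105,101 106,105,103 110,110,107 108,106,103 108,108,103
170 108,108,105 109,111,107 111,110,105 109,108,107 108,106,105 110,109,105 110,112,107 109,109,105 110,109,105 105,104,101 104,105, 99 106,107,103 108,110,105 105,109,104 111,109,107 108,112,106 103,117,103 103,122,104 100,114,100 101,106,100 106,107,102 106,108,103  99,101, 99 103,103,100
171 122,120,118 124,125,121 123,124,119 124,125,120 128,126,121 124,124,120 123,124,116 126,126,120 123,120,117 115,117,112 109,111,106 108,116,109 113,126,114 115,125,113 114,122,111 109,123,108  99,137,106  91,139, 97  88,127, 94  93,111
[... 1129 characters left out ...]
,133 144,138,133 142,136,131
170 253,252,249 199,192,182 209,204,192 167,163,154 145,139,133 139,144,130 137,146,129 144,137,133 144,136,132
171 238,236,227 162,166,151 218,211,199 205,204,188 129,164,126  99,184,109 118,175,120 144,137,132 144,136,132
172 161,167,150  95,127,102 174,184,164 214,214,198 165,195,156  52,177, 79 104,168,109 143,137,131 144,138,132
173  85, 85, 79  72,102, 80  96,131,104 160,170,151 162,182,153  92,151, 98 109,137,109 143,139,134 144,138,132
174  76, 72, 70  78, 82, 75  68, 86, 71  80,107, 86 105,135,109 113,138,113 131,137,126 144,141,136 144,140,134
175  78, 73, 72  79, 74, 73  76, 75, 72  72, 85, 74  68, 99, 78  82,109, 88 106,120,106 130,130,124 144,140,135
```

View pics/p7.png

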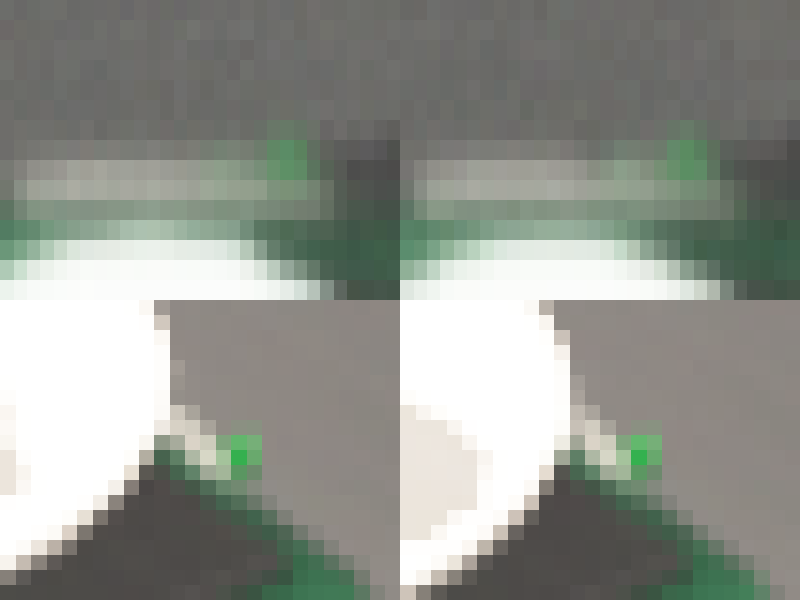

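```bash
python3 -m pendant '[[[-0.4,3.6,0],0],[[-0.4,3.6,0],0],[[-0.4,3.6,0],0],[[-0.4,3.5,0],0],[[-0.4,3.5,0],0],[[-0.4,3.5,0],0],[[-0.4,3.5,0],0],[[-0.4,3.5,0],0],[[-0.4,3.5,0],0],[[-0.4,3.5,0],0],[[0,0,0],0],[[0,0,0],0],[[0,0,0],0]]' 0.8 10; python3 f.py
```

```text
time_s: 37.63
ee_pos: [0.5264, 0.1667, 0.2527]
eef_rot: [3.141, 0.0, 1.57]
force: [0.2, -0.3, -0.9]
grip_width: 0.0754
grip_force: 0.0
F [ 0.21 -0.02  0.06] [0.527  0.1655 0.2527]
```

```bash
python3 -m pendant '[[[0,0,-2],0],[[0,0,-2],0],[[0,0,-1.7],0],[[0,0,-1],0],[[0,0,-0.6],0],[[0,0,0],0],[[0,0,0],0]]'; python3 f.py;python3 -m pendant '[[[0,0,0],0],[[0,0,0],0],[[0,0,0],0],[[0,0,0],0],[[0,0,0],0]]' 0 12;  python3 f.py
```

```text
time_s: 38.42
ee_pos: [0.5272, 0.1662, 0.1802]
eef_rot: [3.141, -0.0, 1.569]
force: [-0.7, 0.0, 0.3]
grip_width: 0.0753
grip_force: 0.0
F [ 0.44 -0.16  0.24] [0.5271 0.1664 0.1804]
time_s: 39.03
ee_pos: [0.5268, 0.1664, 0.1796]
eef_rot: [3.142, -0.0, 1.569]
force: [-0.3, 0.5, -0.4]
grip_width: 0.0563
grip_force: 12.0
F [ 0.2  -0.27  0.05] [0.5268 0.1664 0.1795]
```

```bash
python3 -m pendant '[[[0,-0.1,0.4],0],[[0,0,0.4],0],[[0,0,0.6],0],[[0,0,0.6],0],[[0,0,0.6],0],[[0,0,0.8],0],[[0,0,1],0],[[0,0,1.5],0],[[0,0,1],0],[[0,0,0],0],[[0,0,0],0]]'; python3 f.py
```

```text
time_s: 40.15
ee_pos: [0.527, 0.1654, 0.2489]
eef_rot: [3.141, -0.0, 1.569]
force: [0.5, -0.3, -2.0]
grip_width: 0.056
grip_force: 12.0
F [ 0.01 -0.02 -1.25] [0.5266 0.1653 0.2478]
```

```bash
python3 -m pendant '[[[0.4,-3.3,0],0],[[0.6,-3.3,0],0],[[0.6,-3.3,0],0],[[0.6,-3.3,0],0],[[0.6,-3.3,0],0],[[0.6,-3.3,0],0],[[0.6,-3.3,0],0],[[0.6,-3.3,0],0],[[0.7,-3.3,0],0],[[0.7,-3.3,0],0],[[0.7,-3.3,0],0],[[0.7,-3.3,0],0],[[0,0,-3.5],0],[[0,0,-3.5],0],[[0,0,-3.5],0],[[0,0,-3.5],0],[[0,0,-3.5],0],[[0,0,-3.5],0],[[0,0,-1],0],[[0,0,0],0]]'; python3 f.py
```

```text
time_s: 42.02
ee_pos: [0.5993, -0.23, 0.0255]
eef_rot: [-3.136, -0.002, 1.569]
force: [0.2, 0.7, -1.2]
grip_width: 0.0558
grip_force: 12.0
F [-0.11  0.44 -1.28] [ 0.602  -0.2312  0.0312]
```

```bash
python3 -m pendant '[[[0,0,-1],0],[[0,0,-0.7],0],[[0,0,0],0],[[0,0,0],0],[[0,0,0],0]]'; python3 f.py
```

```text
time_s: 42.63
ee_pos: [0.6009, -0.2307, 0.0117]
eef_rot: [3.141, 0.0, 1.569]
force: [-0.5, 0.3, -1.4]
grip_width: 0.0559
grip_force: 12.0
F [ 0.02  0.13 -1.16] [ 0.6009 -0.2307  0.0118]
```

```bash
python3 -m pendant '[[[0,0,-0.2],0],[[0,0,-0.2],0],[[0,0,0],0],[[0,0,0],0]]'; python3 f.py
```

```text
time_s: 43.17
ee_pos: [0.6007, -0.2306, 0.0073]
eef_rot: [-3.141, -0.0, 1.569]
force: [0.4, 0.3, -2.3]
grip_width: 0.056
grip_force: 12.0
F [ 0.3  -0.38 -1.41] [ 0.6009 -0.2307  0.0076]
```

Then 1 mm lower, release, back off and look.

```bash
python3 -m pendant '[[[0,0,-0.1],0],[[0,0,-0.05],0],[[0,0,0],0],[[0,0,0],0]]'; python3 -m pendant '[[[0,0,0],0],[[0,0,0],0],[[0,0,0],0],[[0,0,0],0],[[0,0,0],0]]' 0.8;  python3 -m pendant '[[[0,0,1],0],[[0,0,3],0],[[0,0,3.5],0],[[0,0,3.5],0],[[0,0,3.5],0],[[-1.2,1.3,3.5],0],[[-1.2,1.5,3.5],0],[[-1.2,1.5,3.1],0],[[0,0,0],0],[[0,0,0],0],[[0,0,0],0]]'
python3 - <<'E'
from h import *
s=ctrl.camera('side');t=ctrl.camera('top')
d6=np.load('im6.npz')['t'].astype(int);d7=np.load('im7.npz')['t'].astype(int);d8=t['color'].astype(int)
for r in(171,172): 
    for n,d in(('6',d6),('7',d7),('8',d8)): print(r,n,d[r,258:274].sum(1))
im=np.vstack([np.hstack([t['color'][150:290,210:450]]),s['color'][130:290,210:450]])[:,:,::-1]
cv2.imwrite('pics/p8.png',cv2.resize(im,None,fx=2,fy=2,interpolation=cv2.INTER_CUBIC)[:600])
E
```

```text
time_s: 43.7
ee_pos: [0.601, -0.2308, 0.0066]
eef_rot: [3.141, 0.0, 1.569]
force: [-2.1, 2.5, 5.2]
grip_width: 0.0558
grip_force: 12.0
time_s: 44.12
ee_pos: [0.6008, -0.2306, 0.0059]
eef_rot: [-3.141, -0.0, 1.569]
force: [0.8, -0.6, -0.1]
grip_width: 0.0748
grip_force: 0.0
time_s: 45.03
ee_pos: [0.5647, -0.1877, 0.2517]
eef_rot: [-3.141, -0.0, 1.569]
force: [-0.0, 0.1, -0.8]
grip_width: 0.0754
grip_force: 0.0
171 6 [371 364 362 374 361 355 364 355 360 366 357 341 332 333 315 302]
171 7 [375 368 363 372 360 344 326 333 353 353 347 340 342 327 309 296]
171 8 [371 360 378 369 367 363 360 355 369 348 335 341 342 331 313 296]
172 6 [471 473 466 472 460 451 446 438 437 424 402 381 359 340 334 301]
172 7 [467 465 472 461 454 437 406 413 435 426 400 377 354 332 336 304]
172 8 [475 468 458 465 465 459 450 439 437 430 404 394 359 340 325 302]
```

View pics/p8.png

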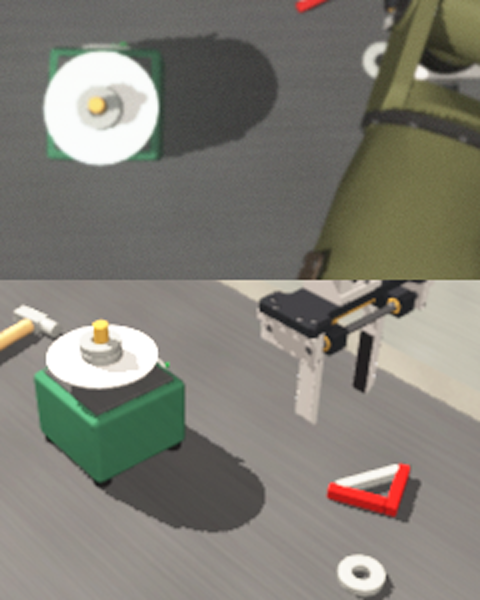

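```bash
python3 -c "
from station import ctrl
print(ctrl.hand_in())"
```

```text
the job is handed in; nothing more can be done
None
```

I handed in at about 45 s with two blanks seated on the post, but I could not see the needle in its final position, so "inside the green band" is an inference: the dial faces away from both cameras, and with a third blank on, the needle tip showed at or just past the band's clockwise end, so I put that blank back flat on the bench. To see the dial's edge at all, I pushed the loose tray about 15 mm towards the robot (peak push about 7 N).

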